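# Lock the brew unit in its service cradle with a wedge

### The job

On the coffee-machine repair bench, take the full-size wooden wedge with the red head out of the rack and drive it point down into the gap between the brew unit and the fence of the service cradle, until the unit is pushed tight against its end stop. Leave the wedge locked there on its own, upright and in the middle of the gap.

Things in the scene. Friction and masses are not known exactly. Their poses are not given: they have to be found in the camera images.
- wedge_mid (a point): Centre, half-way up, of the right wedge: light wood, red head, point down, 135 mm tall, 0.12 kg. 40 mm wide along x, z up. Its thickness (along y) grows evenly on both faces from 6 mm at the bottom edge to 33 mm at 100 mm up; the top 35 mm is the straight red head, 40 (x) by 33 mm (y), centred 50 mm above this point: grasp there, best across y (so it cannot tilt). Same if turned half round.
- rack: Fixed plywood rack, 60 x 225 x 70 mm, origin under its centre: three pockets in a row along its y, 75 mm apart, floors 10 mm and rims 70 mm above the bench. They hold, in any order, the wedge, a thinner wedge with a blue head and a grey parallel spacer, all equally tall, with some play (they may lean a few degrees).
- seat (a point): Point of the fixed cradle where the wedge's centre ends when driven home, 88.5 mm above the bench. x: along the gap (jaws 70 mm long, wedge width goes along x); +y: to the fixed aluminium fence, -y: black brew unit. Jaws slope like the wedge; tops 11.5 mm above here with 8 mm 45-degree lead-ins (unit's cap 20 mm above). Straight down over this point the wedge meets the fence only at the end.
- brew_unit (a joint): Slide of the brew unit towards -y of the seat, m: 0 = sprung out (start), 0.008 = tight against the end stop. Gap below the lead-ins: 17 mm at 0, 25 mm at 0.008. The spring gives 3 N at 0, 5 N at 0.008; pressing the wedge down takes about 4 to 10 N, and more once tight. The wedge's point never reaches the cradle's floor. Released, it holds by friction.
Mind the look-alikes: they are no part of the job. Leave any purple or yellow look-alike of the part that bears wedge_mid alone.

How it is judged:
At the end, for the whole second after the job is handed in: The red-headed wedge stands in the gap by itself, at rest, within 10 degrees of upright, its centre within 15 mm sideways and 25 mm overall of the seat, pressing on the brew unit (more than 0.5 N), and the unit has been driven to within 2 mm of its end stop (joint above 0.006) (value of joint brew_unit above 0.006 m and horizontal distance between wedge_mid and seat below 0.015 m and distance between wedge_mid and seat below 0.025 m and angle between wedge_mid's own z axis and vertical below 0.175 rad and linear speed of wedge below 0.02 m/s and contact force between wedge and brew_unit above 0.5 N); the robot touches nothing.
It also fails if it takes over 42 s, if anything falls off the work surface, if the arm or the gripper's body presses on something with over 40 N, if the wrist force passes 120 N, or if a joint passes its speed limit or range.

### The arm

A 6-joint arm with a two-finger parallel gripper is mounted at the origin on the work surface. World frame = base frame: x ahead of the robot, y to its left, z up, the work surface at z = 0. Lengths are in m, angles in rad, forces in N, time in s.
With the tool pointing down it reaches from about 0.35 to 0.975 m from the base axis. Payload 4.9 kg.
Tool frame: the origin (TCP) lies at the very end of the fingers, on their centre line; the grasp point (between the pads) lies 19 mm behind it; z points along the fingers, y is the line along which they close (so a half turn about z gives the same grasp; the last joint's range is limited). The gripper opens to 85 mm and grips with 20 to 120 N. Pads are 22 mm wide; open, the fingers measure 114 mm over their backs; the gripper's body (76 mm by 85 mm) begins 54 mm behind the grasp point. The pads swing forward as they close: fully open they stand 13 mm farther back than shut.
Start: joints at [-1.399, 0.053, 1.613, -0, 1.476, -0.119], TCP at [0.179, -0.599, 0.231] pointing down, gripper open.
Joint ranges: [-3.01, 3.01], [-1.01, 2.22], [0.06, 2.58], [-1.02, 4.17], [0.09, 2.62], [-3.14, 3.14]. Speed limits (rad/s): [2.57, 2.57, 3.14, 3.14, 3.14, 3.14].

### API

Orientations are given as a unit quaternion [w, x, y, z].
In Python, from plant import manip gives the robot as it stands.
- The arm moves only by the tool play_rows, never from a script. Its argument "series" is a list that holds one entry, the list of rows, each a list of 7 numbers: the shift along the world's x, y, z in m, then the turn, a rotation vector about the world's x, y, z in degrees, then the opening, from 0 (shut) to 1 (fully open). In form: [[[dx, dy, dz, rx, ry, rz, grip], ...]]. A call has 1 to 10 rows; each row shifts and turns the commanded pose from where the row before left it; what a row does not reach is not made up. A row lasts 1/10 s, in which the tool goes at most 50 mm and 8.59 degrees, less where a joint would pass 70% of its speed; a pose out of reach is approached as far as the arm can. A call with a gripper value outside its range is refused whole. The fingers move at their own pace and stop on an object; the grip force is fixed at half the most. Time passes only in rows, so rows that do not move let the fingers close. It gives the time, the measured TCP pose, the force, the opening and the grip force at its end, in the units of the state.
- manip.state(): the state, without advancing time (a new reading comes with each control period).
- manip.grab_frame(name): name is "side" or "top" or "wrist"; returns a dict with "frame" (400x640x3 uint8, blue, green, red), "mtx" (3x3 intrinsics, pixels), "R" (3x3) and "t" (3): a world point X has camera coordinates R X + t. Camera axes: x right, y down, z forward; pixel columns grow to the right and rows downward; lengths in m; the calibration is good to about 2 mm. A picture is of the moment at which its call begins. There is no depth.
- manip.job_done(): hands the job in; it is judged then, once.
The state is a dict: "time": time; "joint_pos": joint angles; "joint_vel": joint speeds; "joint_efforts": joint torques, N m; "tool_pos": TCP position; "tool_rot": TCP orientation; "contact_force": force on the tool from outside, world axes, zero at the start; "ft_torque": the same for the moment, N m; "gripper_width": opening from 0.0 (shut) to 1.0 (fully open); "grasp_force": force on a finger pad.
Only numpy, scipy, OpenCV 4.12 (cv2) and the standard library are available. Lean on these libraries where they do the work, as an engineer would, in place of code of your own. Each camera call takes 0.05 s, during which the arm holds its last target. There are 200 camera calls.

## Working session

There is one attempt and no reset: what is moved stays moved. The work goes in short steps, Python scripts to look and compute and a tool call to move; the robot and the scene stay as the last step left them, time stands still between calls to the robot, and variables do not carry over. Pictures are saved under pics/ and viewed, at most 12 in all, crops included, and the job is handed in when it is done.

Besides the shell and the picture viewer there is one more tool, called after "Request:" in YAML: its name, and indented under it one key for each argument. play_rows: Moves the arm, as the interface text tells. Its arguments: {"type":"object","properties":{"series":{"type":"array"}},"required":["series"]}

```bash
mkdir -p pics
cat > h.py <<'E'
import numpy as np, cv2
from plant import manip
def grab(n,f=None):
    d=manip.grab_frame(n)
    if f: cv2.imwrite('pics/'+f,d['frame'])
    np.savez('pics/'+n+'.npz',**{k:d[k] for k in('frame','mtx','R','t')}); return d
def load(n): return dict(np.load('pics/'+n+'.npz'))
def ray(d,u,v):
    R=np.array(d['R']);t=np.array(d['t']);K=np.array(d['mtx'])
    return -R.T@t, R.T@np.linalg.solve(K,[u,v,1.])
def onz(d,u,v,z):
    c,r=ray(d,u,v); return c+r*(z-c[2])/r[2]
def tri(d1,p1,d2,p2):
    c1,r1=ray(d1,*p1);c2,r2=ray(d2,*p2)
    s=np.linalg.lstsq(np.c_[r1,-r2],c2-c1,rcond=None)[0]
    a=c1+s[0]*r1;b=c2+s[1]*r2; return (a+b)/2,np.linalg.norm(a-b)
def proj(d,X):
    p=np.array(d['mtx'])@(np.array(d['R'])@X+np.array(d['t'])); return p[:2]/p[2]
E
python3 - <<'E'
from h import *
for n in('top','side'):
    d=grab(n,n+'0.png'); print(n,-d['R'].T@d['t'],d['R'][2],d['mtx'][0,0])
s=manip.state();print(s)
E
```

```text
top [0.45173598 0.116828   1.07721625] [ 0.06013861  0.01888306 -0.99801141] 485.19942155741137
side [ 0.4680862  -0.45806048  0.73900415] [ 0.08008902  0.65500492 -0.75136829] 403.232819914593
{'time': 0.1, 'joint_pos': array([-1.39898491e+00,  5.33170556e-02,  1.61417849e+00, -1.35762520e-05,
        1.47600508e+00, -1.19002829e-01]), 'joint_vel': array([ 0.00015572, -0.00234749, -0.00187919,  0.00027688, -0.00088357,
       -0.00054254]), 'joint_efforts': array([-6.41683570e-06, -3.94905925e+01, -3.71363783e+01, -9.68562676e-05,
        3.93556460e-03,  1.51488268e-05]), 'tool_pos': array([ 0.17910381, -0.59818775,  0.23015669]), 'tool_rot': array([-9.53473188e-04,  9.89446454e-01,  1.44895844e-01, -3.19410298e-05]), 'contact_force': array([-0.88104115,  0.15752537, -0.12184224]), 'ft_torque': array([ 0.04619844, -0.0929773 , -0.02726707]), 'grasp_force': 0.0, 'gripper_width': 1.0027569094396152}
```

View pics/top0.png

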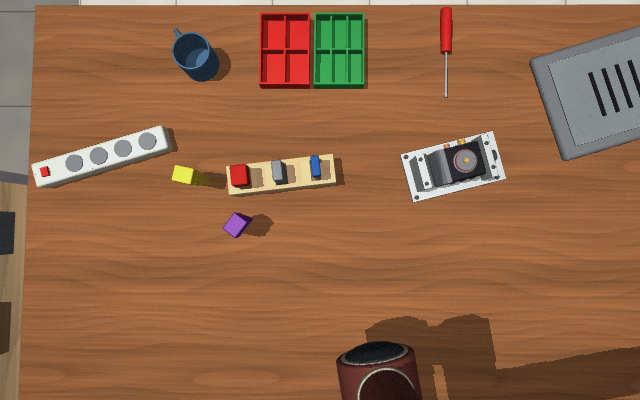

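View pics/side0.png

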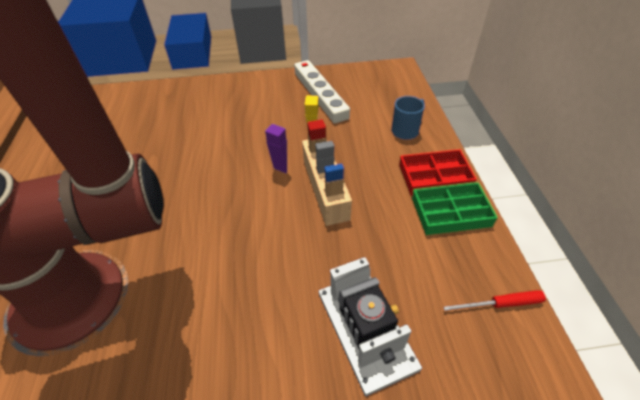

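The pictures show these candidates for the red head (top view):
- rack block, red, at (238,175): the one I choose
- purple look-alike at (237,225)
- yellow look-alike at (183,175)
- blue wedge at (316,166)
- grey spacer at (279,172)
- red tray at (285,50), screwdriver handle at (446,30) and strip switch at (45,172)

The cradle is at about (453,166). The close crop comes next.

Run:
```python
from h import *
t=load('top');s=load('side')
a=cv2.resize(t['frame'][145:205,220:345],(750,360)[:2],interpolation=cv2.INTER_CUBIC)[:, :400]
b=cv2.resize(t['frame'][125:208,395:512],None,fx=6.8,fy=6.8,interpolation=cv2.INTER_CUBIC)
cv2.imwrite('pics/cr.png',b)
c=cv2.resize(s['frame'][115:225,290:355],None,fx=4,fy=4,interpolation=cv2.INTER_CUBIC)
e=cv2.resize(s['frame'][255:395,315:425],None,fx=4,fy=4,interpolation=cv2.INTER_CUBIC)
W=np.zeros((600,800,3),np.uint8);W[:360,:350]=a[:,:350][:360];W[:560,355:795]=e;cv2.imwrite('pics/cr2.png',W)
for n,d,box in(('top',t,(150,195,220,345)),('side',s,(115,150,300,335))):
    f=d['frame'].astype(int);m=((f[...,2]>110)&(f[...,1]<70)&(f[...,0]<70)).astype(np.uint8)
    M=np.zeros_like(m);M[box[0]:box[1],box[2]:box[3]]=m[box[0]:box[1],box[2]:box[3]]
    cs=max(cv2.findContours(M,0,2)[0],key=cv2.contourArea);print(n,cv2.minAreaRect(cs),cv2.boundingRect(cs))
for p in((226,166),(333,154),(337,184),(230,195)): print(p,onz(t,*p,.07))
for p in((402,154),(493,132),(506,179),(414,202)): print(p,onz(t,*p,.01))
```

```text
top ((238.23779296875, 174.1402587890625), (20.208972930908203, 15.902141571044922), 83.6598129272461) (230, 164, 18, 21)
side ((316.0, 126.0), (12.0, 18.0), 90.0) (307, 120, 19, 13)
(226, 166) [0.57545105 0.33651914 0.07      ]
(333, 154) [0.60167133 0.11248201 0.07      ]
(337, 184) [0.5387976  0.10382184 0.07      ]
(230, 195) [0.51460718 0.32700066 0.07      ]
(402, 154) [ 0.61121007 -0.04014403  0.01      ]
(493, 132) [ 0.66091428 -0.24056987  0.01      ]
(506, 179) [ 0.55689183 -0.26739828  0.01      ]
(414, 202) [ 0.5052147  -0.06606095  0.01      ]
```

View pics/cr.png

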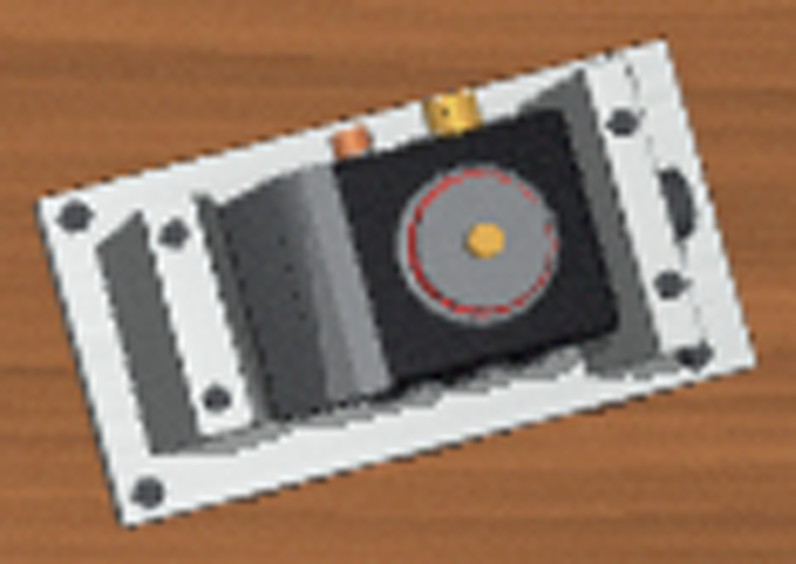

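View pics/cr2.png

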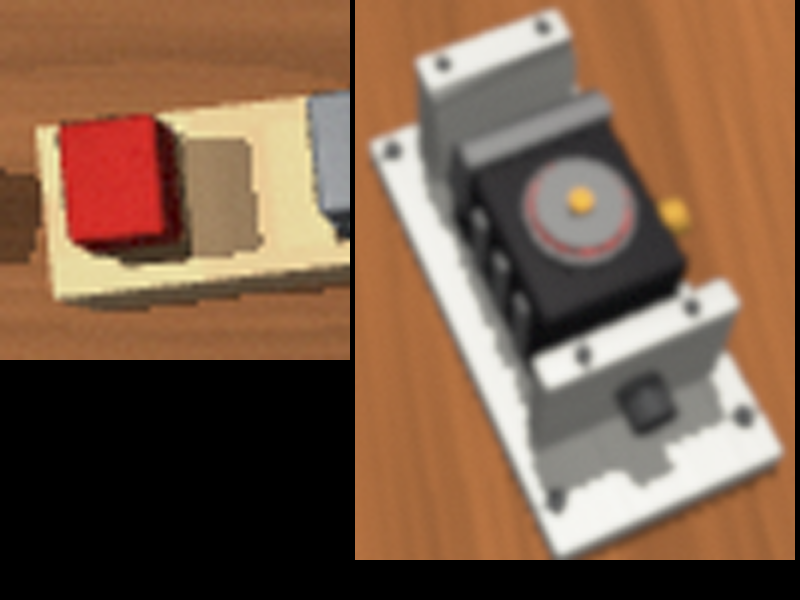

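The crops confirm it: the full-size red head stands in the rack's left pocket (top 238,174). The cradle's fence is on the left at (428,171), with the black unit to its right. I'll go over the cradle for a close wrist look.

Request:
play_rows:
  series:
    - [[0.02,0.035,0.02,0,0,0,0.6],[0.03,0.037,0.01,0,0,-2.8,0.6],[0.03,0.038,0.01,0,0,0,0.6],[0.03,0.038,0.01,0,0,0,0.6],[0.03,0.038,0.01,0,0,0,0.6],[0.03,0.038,0.01,0,0,0,0.6],[0.03,0.038,0.01,0,0,0,0.6],[0.03,0.038,0.01,0,0,0,0.6],[0.03,0.038,0.01,0,0,0,0.6],[0.03,0.038,0.01,0,0,0,0.6]]

```text
time: 1.1
tool_pos: [0.4699, -0.2208, 0.3413]
tool_rot: [-0.0, 0.993, 0.121, -0.0]
contact_force: [0.2, -0.7, -0.4]
gripper_width: 0.6
grasp_force: 0.0
```

Request:
play_rows:
  series:
    - [[0.03,0.038,0,0,0,0,0.6],[0.03,0.036,0,0,0,0,0.6],[0.02,0.03,0,0,0,0,0.6],[0,0,0,0,0,0,0.6],[0,0,0,0,0,0,0.6]]

```text
time: 1.6
tool_pos: [0.5492, -0.1181, 0.3406]
tool_rot: [-0.0, 0.993, 0.122, -0.001]
contact_force: [-0.3, 0.1, -0.3]
gripper_width: 0.6
grasp_force: 0.0
```

Run:
```python
from h import *
t=load('top');d=grab('wrist','w1.png');s=manip.state()
print(s['time'],s['tool_pos'],s['tool_rot'],-d['R'].T@d['t'],d['R'][2])
print('red',onz(t,238,174,.145),'yel',onz(t,183,175,.13),'fence',onz(t,428.1,171.3,.1))
print('fence px in wrist',proj(d,onz(t,428.1,171.3,.1)))
g=load('side');print('red tri',tri(t,(238,174),g,(316.5,127)))
```

```text
1.65 [ 0.54890465 -0.118835    0.34075618] [-1.71627808e-05  9.92677510e-01  1.20793387e-01 -5.64445451e-04] [ 0.62534827 -0.09836071  0.48212537] [-0.29833517 -0.07302438 -0.95166358]
red [0.55076237 0.29653941 0.145     ] yel [0.54985735 0.4082143  0.13      ] fence [ 0.56284029 -0.07926191  0.1       ]
fence px in wrist [293.20176426 144.75276239]
red tri (array([0.55155045, 0.29918542, 0.13130543]), np.float64(0.0013264071426327126))
```

View pics/w1.png

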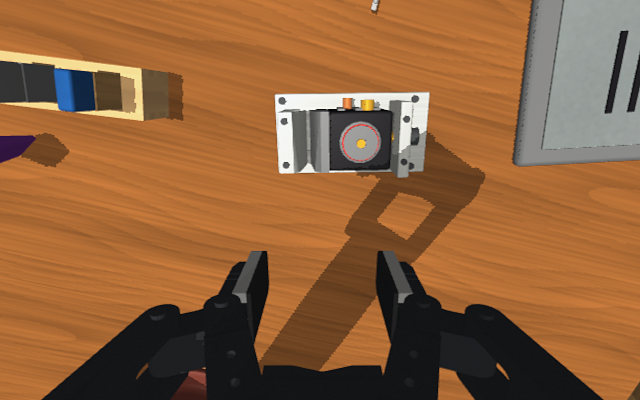

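The wrist view shows the cradle: fence at columns 279–293, its screws at (284,121) and (286,165), and the gap at about column 303. I'll triangulate the fence screws from three views.

Run:
```python
from h import *
D={n:load(n) for n in('top','side','wrist')}
G={'top':[(420.3,158.9),(426.5,183.1)],'side':[(336.6,270.9),(361.6,261.6)],'wrist':[(284,121),(286,165)]}
P={}
for n,d in D.items():
    g=255-cv2.cvtColor(d['frame'],6).astype(float);P[n]=[]
    for u,v in G[n]:
        x,y=round(u),round(v);w=g[y-3:y+4,x-3:x+4];w=np.clip(w-(w.min()+.35*(w.max()-w.min())),0,None)
        yy,xx=np.mgrid[y-3:y+4,x-3:x+4];P[n].append(((w*xx).sum()/w.sum(),(w*yy).sum()/w.sum()))
    print(n,np.round(P[n],1),[onz(d,*p,.1).round(4) for p in P[n]])
for a,b in(('top','side'),('top','wrist'),('wrist','side')):
    print(a,b,[tri(D[a],P[a][i],D[b],P[b][i]) for i in(0,1)])
d=D['wrist'];i=cv2.resize(d['frame'][85:180,265:440],None,fx=4.5,fy=4.5,interpolation=cv2.INTER_CUBIC);cv2.imwrite('pics/w1c.png',i)
```

```text
top [[419.9 159.1]
 [425.9 183.5]] [array([ 0.5875, -0.063 ,  0.1   ]), array([ 0.5381, -0.0748,  0.1   ])]
side [[336.4 270.3]
 [361.4 261.2]] [array([ 0.5383, -0.0767,  0.1   ]), array([ 0.5872, -0.0642,  0.1   ])]
wrist [[283.8 120.9]
 [285.7 164.5]] [array([ 0.5865, -0.0631,  0.1   ]), array([ 0.5381, -0.0757,  0.1   ])]
top side [(array([ 0.56453087, -0.06580933,  0.08652609]), np.float64(0.049162298018666416)), (array([ 0.55997371, -0.07446372,  0.11858948]), np.float64(0.047247870318602794))]
top wrist [(array([ 0.58695484, -0.0630178 ,  0.10145082]), np.float64(0.0008060653626986233)), (array([ 0.53798104, -0.07536   ,  0.09852729]), np.float64(0.0007294197928922705))]
wrist side [(array([ 0.56240658, -0.04996371,  0.0402719 ]), np.float64(0.03886080615939937)), (array([ 0.56458039, -0.08864561,  0.15808822]), np.float64(0.03179765786024792))]
```

View pics/w1c.png

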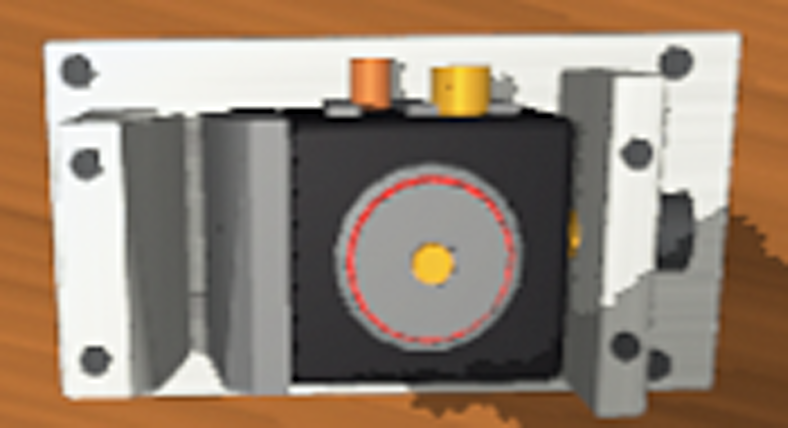

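Three views agree on the fence screws, at (0.587,-0.063) and (0.538,-0.0755), z 0.1, yaw 14°. That puts the seat at about (0.570,-0.098). In the crop the gap runs from 124 to 253 px, which is 33 mm and fits the description. Next I move over the rack.

Request:
play_rows:
  series:
    - [[0,0.02,0,0,0,-1.3,0.6],[0,0.045,0,0,0,-1,0.6],[0,0.045,0,0,0,-1,0.6],[0,0.045,0,0,0,-1,0.6],[0,0.045,-0.01,0,0,-1,0.6],[0,0.045,-0.01,0,0,-1,0.6],[0,0.045,-0.01,0,0,-1,0.6],[0,0.045,-0.01,0,0,0,0.6],[0,0.045,0,0,0,0,0.6],[0,0.033,0,0,0,0,0.6]]

```text
time: 2.65
tool_pos: [0.5489, 0.295, 0.3006]
tool_rot: [0.0, 0.998, 0.057, -0.001]
contact_force: [0.6, -0.5, 0.3]
gripper_width: 0.596
grasp_force: 0.0
```

Request:
play_rows:
  series:
    - [[0,0,0,0,0,0,0.6],[0,0,0,0,0,0,0.6]]

```text
time: 2.85
tool_pos: [0.5494, 0.2933, 0.3011]
tool_rot: [0.0, 0.998, 0.057, -0.0]
contact_force: [0.4, 0.1, 0.6]
gripper_width: 0.601
grasp_force: 0.0
```

Run:
```python
from h import *
d=grab('wrist','w2.png');s=manip.state()
print(s['time'],s['tool_pos'],s['tool_rot'],-d['R'].T@d['t'])
hsv=cv2.cvtColor(d['frame'],40)
m=cv2.inRange(hsv,(0,190,60),(4,255,255))|cv2.inRange(hsv,(176,190,60),(180,255,255))
m[260:]=0
c=max(cv2.findContours(m,0,2)[0],key=cv2.contourArea);b=cv2.boundingRect(c);print(b,cv2.minAreaRect(c))
x,y,w,h=b;x0,y0=max(x-25,0),max(y-25,0)
cv2.imwrite('pics/w2c.png',cv2.resize(d['frame'][y0:y0+100,x0:x0+130],None,fx=6,fy=6,interpolation=2));print(x0,y0)
```

```text
2.9 [0.54954368 0.29271366 0.30125691] [ 3.45331775e-04  9.98408851e-01  5.63883459e-02 -3.61013385e-05] [0.62716167 0.30311151 0.44273932]
(303, 156, 34, 45) ((319.5, 178.0), (44.0, 33.0), 90.0)
278 131
```

View pics/w2c.png

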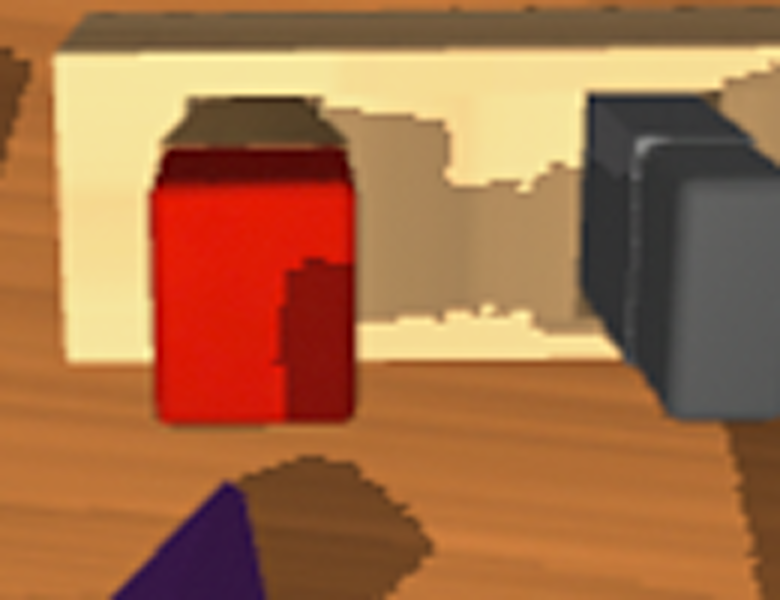

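The crop shows the red head's top face, with corners from (152,182) to (355,422) in the crop, nearly square to the tool. The grey spacer is well clear of it, and the purple look-alike lies nearer the robot.

Run:
```python
from h import *
d=load('wrist');q=[onz(d,(x+.5)/6-.5+278,(y+.5)/6-.5+131,.145) for x,y in((152,182),(354,182),(355,422),(157,422))]
print(np.round(q,4),np.mean(q,0),[np.linalg.norm(q[i]-q[i-1]) for i in range(4)])
e=q[0]+q[3]-q[1]-q[2];print(np.degrees(np.arctan2(-e[0],e[1])))
t=load('top');print(onz(t,238,173.6,.145))
# purple near?
h=cv2.cvtColor(t['frame'],40);m=cv2.inRange(h,(130,90,40),(150,255,255));print(cv2.boundingRect(m),onz(t,237,225,.13))
```

```text
[[0.5675 0.3137 0.145 ]
 [0.571  0.2832 0.145 ]
 [0.533  0.2781 0.145 ]
 [0.5294 0.3092 0.145 ]] [0.55020636 0.29606651 0.145     ] [np.float64(0.03836270914660683), np.float64(0.03071737812679317), np.float64(0.038368442892951236), np.float64(0.031283541700258134)]
6.557943910054328
[0.55154065 0.29655276 0.145     ]
(223, 213, 29, 25) [0.45216003 0.29967505 0.13      ]
```

Request:
play_rows:
  series:
    - [[0.0005,0.003,-0.03,0,0,0,0.6],[0,0,-0.04,0,0,0,0.6],[0,0,-0.04,0,0,0,0.6],[0,0,-0.03,0,0,0,0.6],[0,0,-0.02,0,0,0,0.6],[0,0,-0.02,0,0,0,0.6],[0,0,-0.017,0,0,0,0.6],[0,0,0,0,0,0,0.6],[0,0,0,0,0,0,0.6]]

```text
time: 3.8
tool_pos: [0.5501, 0.2965, 0.1047]
tool_rot: [0.0, 0.998, 0.057, 0.0]
contact_force: [0.1, -0.3, 0.7]
gripper_width: 0.599
grasp_force: 0.0
```

Request:
play_rows:
  series:
    - [[0,0,0,0,0,0,0.2],[0,0,0,0,0,0,0.2],[0,0,0,0,0,0,0.2],[0,0,0,0,0,0,0.2],[0,0,0,0,0,0,0.2],[0,0,0,0,0,0,0.2],[0,0,0,0,0,0,0.2],[0,0,0,0,0,0,0.2]]

```text
time: 4.6
tool_pos: [0.551, 0.2974, 0.1063]
tool_rot: [-0.0, 0.998, 0.057, 0.002]
contact_force: [0.9, -2.1, 6.3]
gripper_width: 0.378
grasp_force: 60.0
```

Request:
play_rows:
  series:
    - [[0,0,0.01,0,0,0,0.2],[0,0,0.02,0,0,0,0.2],[0,0,0.03,0,0,0,0.2],[0,0,0.04,0,0,0,0.2],[0,0,0.04,0,0,0,0.2],[0,0,0.03,0,0,0,0.2],[0,0,0.01,0,0,0,0.2],[0,0,0,0,0,0,0.2]]

```text
time: 5.4
tool_pos: [0.5501, 0.2977, 0.2859]
tool_rot: [-0.001, 0.998, 0.057, 0.001]
contact_force: [-0.6, -0.4, -1.4]
gripper_width: 0.376
grasp_force: 60.0
```

Run:
```python
from h import *
d=grab('side');s=manip.state();print(s['time'],s['tool_pos'],s['gripper_width'],s['contact_force'])
w=grab('wrist')
p=proj(d,s['tool_pos']);print(p);x,y=p.astype(int)
a=cv2.resize(d['frame'][y-50:y+80,x-60:x+60],(400,433),interpolation=2)
b=cv2.resize(w['frame'][180:400,200:430],(400,433))
cv2.imwrite('pics/held.png',np.hstack([a,b]))
```

```text
5.45 [0.54930604 0.29731702 0.2834546 ] 0.37664010533937764 [-0.55750414 -0.14713739 -2.50303681]
[314.11175768  69.88845235]
```

View pics/held.png

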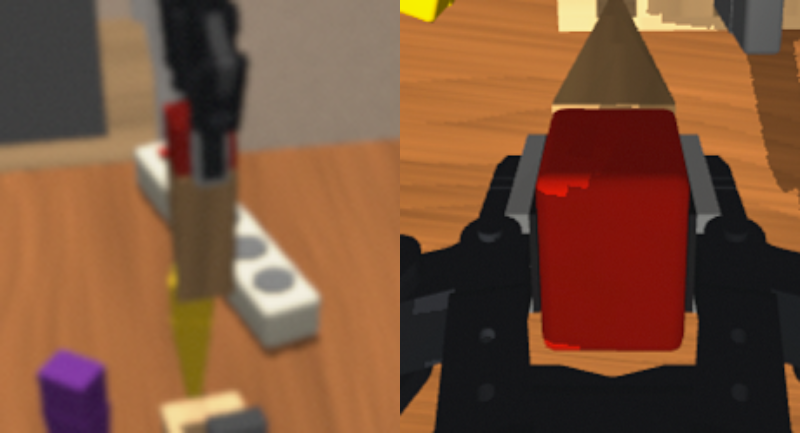

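The wedge is held upright: in the left view its wood runs straight down from the pads, and in the right view the head is centred between the pads. I'll carry it to the seat and turn it +7.5°.

Request:
play_rows:
  series:
    - [[0,-0.015,0,0,0,0,0.2],[0.002,-0.035,0,0,0,1.5,0.2],[0.003,-0.045,0,0,0,1.5,0.2],[0.003,-0.045,0,0,0,1.5,0.2],[0.003,-0.045,0,0,0,1.5,0.2],[0.003,-0.045,0,0,0,1.5,0.2],[0.003,-0.045,0,0,0,0,0.2],[0.003,-0.045,0,0,0,0,0.2],[0,-0.045,0,0,0,0,0.2],[0,-0.03,0,0,0,0,0.2]]

```text
time: 6.5
tool_pos: [0.568, -0.1012, 0.2818]
tool_rot: [-0.0, 0.993, 0.121, -0.002]
contact_force: [0.1, 0.1, -1.8]
gripper_width: 0.375
grasp_force: 59.7
```

Request:
play_rows:
  series:
    - [[0,0,-0.02,0,0,0,0.2],[0,0,-0.02,0,0,0,0.2],[0,0,0,0,0,0,0.2],[0,0,0,0,0,0,0.2]]

```text
time: 6.9
tool_pos: [0.5686, -0.098, 0.2427]
tool_rot: [-0.001, 0.993, 0.122, -0.002]
contact_force: [-0.7, -0.2, -1.3]
gripper_width: 0.372
grasp_force: 60.0
```

Run:
```python
from h import *
s=manip.state();q=s['tool_rot'];print(s['time'],s['tool_pos'],q,np.degrees(2*np.arctan2(q[2],q[1])),s['contact_force'])
w=grab('wrist');d=grab('side');t=grab('top')
for n,z in((w,.1),):
  print([proj(n,np.array([*x,.1])) for x in((.5871,-.0634),(.5381,-.0756),(.5697,-.0981))])
b=w['frame'][100:400,180:460]
b=cv2.resize(b,(540,580))
x,y=proj(d,np.array([.57,-.098,.12])).astype(int)
a=cv2.resize(d['frame'][y-60:y+40,x-22:x+23],(255,580),interpolation=2)
cv2.imwrite('pics/pre.png',np.hstack([a,b]))
```

```text
6.9 [ 0.56857248 -0.09796928  0.24265492] [-6.00507606e-04  9.92503497e-01  1.22204536e-01 -1.58106807e-03] 14.038719687569328 [-0.67026795 -0.22107781 -1.25875276]
[array([289.91074464, 156.73374429]), array([291.47779434, 211.47318786]), array([323.77405748, 184.92103128])]
```

View pics/pre.png

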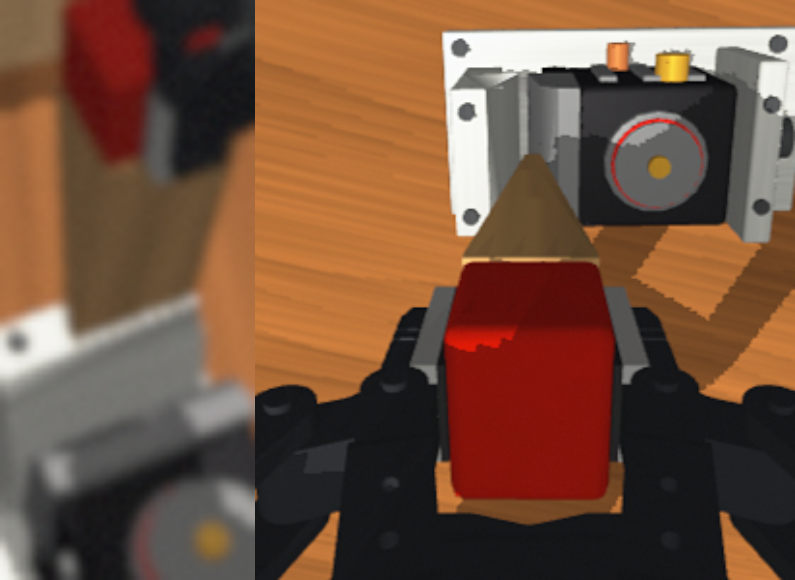

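The wedge tip is at about column 324 and the seat projects to 323.8, so they line up. The screws also appear where predicted. I'll descend in stages.

Request:
play_rows:
  series:
    - [[0.001,0,-0.015,0,0,0,0.2],[0,0,-0.02,0,0,0,0.2],[0,0,-0.01,0,0,0,0.2],[0,0,-0.01,0,0,0,0.2],[0,0,-0.005,0,0,0,0.2],[0,0,0,0,0,0,0.2]]

```text
time: 7.65
tool_pos: [0.5703, -0.0976, 0.1835]
tool_rot: [-0.0, 0.992, 0.122, -0.001]
contact_force: [-0.7, 0.3, -1.7]
gripper_width: 0.373
grasp_force: 60.0
```

Request:
play_rows:
  series:
    - [[0,0,-0.005,0,0,0,0.2],[0,0,-0.005,0,0,0,0.2],[0,0,-0.005,0,0,0,0.2],[0,0,-0.005,0,0,0,0.2],[0,0,0,0,0,0,0.2]]

```text
time: 8.15
tool_pos: [0.5703, -0.0972, 0.1632]
tool_rot: [-0.001, 0.992, 0.122, -0.0]
contact_force: [-0.2, 4.4, -2.4]
gripper_width: 0.382
grasp_force: 60.0
```

Request:
play_rows:
  series:
    - [[0,0,-0.005,0,0,0,0.2],[0,0,-0.005,0,0,0,0.2],[0,0,-0.005,0,0,0,0.2],[0,0,-0.005,0,0,0,0.2],[0,0,0,0,0,0,0.2]]

```text
time: 8.65
tool_pos: [0.5702, -0.0974, 0.1429]
tool_rot: [-0.001, 0.992, 0.122, -0.001]
contact_force: [-0.3, 4.9, -2.8]
gripper_width: 0.375
grasp_force: 60.0
```

Request:
play_rows:
  series:
    - [[0,0,-0.005,0,0,0,0.2],[0,0,-0.005,0,0,0,0.2],[0,0,-0.004,0,0,0,0.2],[0,0,0,0,0,0,0.2]]

```text
time: 9.05
tool_pos: [0.5704, -0.0975, 0.1292]
tool_rot: [-0.0, 0.992, 0.122, -0.0]
contact_force: [-0.1, 4.9, -2.4]
gripper_width: 0.378
grasp_force: 60.1
```

Request:
play_rows:
  series:
    - [[0,0,-0.002,0,0,0,0.2],[0,0,-0.002,0,0,0,0.2],[0,0,-0.002,0,0,0,0.2],[0,0,0,0,0,0,0.2]]

```text
time: 9.45
tool_pos: [0.5707, -0.0977, 0.1241]
tool_rot: [-0.0, 0.992, 0.122, 0.0]
contact_force: [-0.9, 5.8, -0.4]
gripper_width: 0.379
grasp_force: 60.3
```

Request:
play_rows:
  series:
    - [[0,0,-0.002,0,0,0,0.2],[0,0,-0.002,0,0,0,0.2],[0,0,0,0,0,0,0.2]]

```text
time: 9.75
tool_pos: [0.5707, -0.0975, 0.1202]
tool_rot: [-0.0, 0.992, 0.122, 0.0]
contact_force: [-0.6, 5.5, 0.6]
gripper_width: 0.376
grasp_force: 60.4
```

Request:
play_rows:
  series:
    - [[0,0,-0.002,0,0,0,0.2],[0,0,-0.001,0,0,0,0.2],[0,0,0,0,0,0,0.2]]

```text
time: 10.05
tool_pos: [0.571, -0.0974, 0.1184]
tool_rot: [-0.0, 0.992, 0.123, 0.0]
contact_force: [-2.9, 6.7, 6.2]
gripper_width: 0.374
grasp_force: 61.0
```

Request:
play_rows:
  series:
    - [[0,0,-0.001,0,0,0,0.2],[0,0,-0.001,0,0,0,0.2],[0,0,0,0,0,0,0.2]]

```text
time: 10.35
tool_pos: [0.5713, -0.0974, 0.1179]
tool_rot: [-0.0, 0.992, 0.123, 0.0]
contact_force: [-4.7, 6.0, 12.4]
gripper_width: 0.375
grasp_force: 61.7
```

Request:
play_rows:
  series:
    - [[0,0,-0.001,0,0,0,0.2],[0,0,0,0,0,0,0.2]]

```text
time: 10.55
tool_pos: [0.5715, -0.0975, 0.1174]
tool_rot: [-0.0, 0.992, 0.123, 0.001]
contact_force: [-5.3, 6.3, 13.7]
gripper_width: 0.377
grasp_force: 62.1
```

Request:
play_rows:
  series:
    - [[0,0,-0.001,0,0,0,0.2],[0,0,-0.001,0,0,0,0.2],[0,0,0,0,0,0,0.2]]

```text
time: 10.85
tool_pos: [0.572, -0.0977, 0.1168]
tool_rot: [0.0, 0.992, 0.123, 0.001]
contact_force: [-7.0, 6.3, 18.0]
gripper_width: 0.372
grasp_force: 62.8
```

Run:
```python
from h import *
s=manip.state();print(s['time'],s['tool_pos'],s['contact_force'])
t=grab('top');w=grab('wrist')
a=cv2.resize(t['frame'][125:208,395:512],None,fx=3.4,fy=3.4,interpolation=2)
b=cv2.resize(w['frame'][110:330,210:440],(418,400),interpolation=2)
W=np.zeros((400,398+418,3),np.uint8)[:,:800];W[:a.shape[0],:a.shape[1]]=a;W[:,398-16:800]=b[:,:];cv2.imwrite('pics/in.png',W)
```

```text
10.85 [ 0.57195314 -0.0977198   0.11677406] [-6.95783408  6.32066383 17.99279713]
```

View pics/in.png

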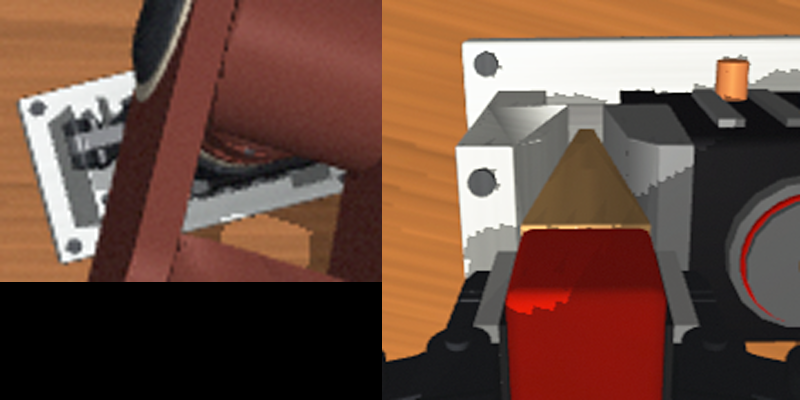

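The wedge is in the gap and touches both jaws. Pressing force is up to 18 N and the TCP is at home height (about 0.117). I'll open the fingers and back off.

Request:
play_rows:
  series:
    - [[0,0,-0.001,0,0,0,0.2],[0,0,0,0,0,0,0.2],[0,0,0,0,0,0,0.6],[0,0,0,0,0,0,0.6],[0,0,0,0,0,0,0.6],[0,0,0,0,0,0,0.6]]

```text
time: 11.55
tool_pos: [0.5704, -0.0982, 0.1106]
tool_rot: [0.0, 0.992, 0.122, -0.0]
contact_force: [-0.3, 1.1, -0.4]
gripper_width: 0.601
grasp_force: 0.0
```

Request:
play_rows:
  series:
    - [[0,0,0.01,0,0,0,0.6],[0,0,0.02,0,0,0,0.6],[0,0,0.04,0,0,0,0.6],[0,0,0.04,0,0,0,0.6],[-0.02,0,0.04,0,0,0,0.6],[-0.02,0,0.03,0,0,0,0.6],[0,0,0,0,0,0,0.6],[0,0,0,0,0,0,0.6]]

```text
time: 12.35
tool_pos: [0.531, -0.098, 0.2928]
tool_rot: [0.001, 0.992, 0.122, 0.001]
contact_force: [-0.4, 1.1, -0.9]
gripper_width: 0.596
grasp_force: 0.0
```

Run:
```python
from h import *
s=manip.state();print(s['time'],s['tool_pos'],s['contact_force'])
w=grab('wrist');d=grab('side')
hsv=cv2.cvtColor(w['frame'],40)
m=cv2.inRange(hsv,(0,170,60),(5,255,255))|cv2.inRange(hsv,(175,170,60),(180,255,255))
m[300:]=0;c=max(cv2.findContours(m,0,2)[0],key=cv2.contourArea);x,y,ww,h=cv2.boundingRect(c);print(x,y,ww,h)
a=cv2.resize(w['frame'][80:220,240:420],(540,420),interpolation=2);b=cv2.resize(d['frame'][230:370,330:416],(258,420),interpolation=2)
cv2.imwrite('pics/fin.png',np.hstack([a,b]));print('home head top ctr px',proj(w,np.array([.5697,-.0981,.156])),proj(d,np.array([.5697,-.0981,.156])))
```

```text
12.35 [ 0.53098189 -0.0980077   0.29280446] [-0.38719027  1.09959629 -0.8541624 ]
314 118 39 49
home head top ctr px [334.11964236 145.72590623] [357.18830921 261.43690349]
```

View pics/fin.png

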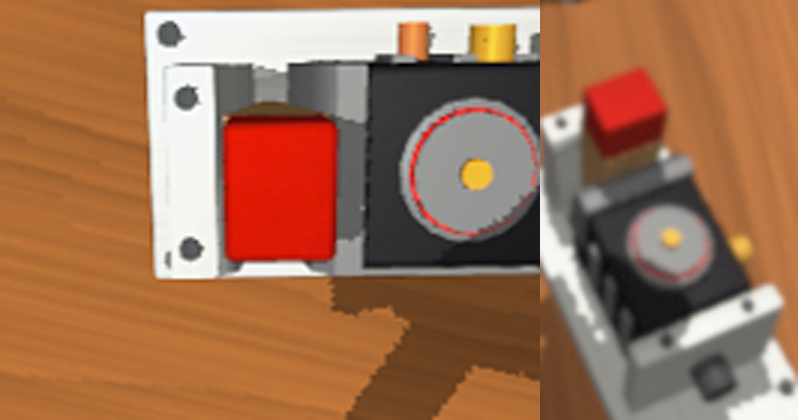

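The wedge's top face centre is at about (333,144), against (334,146) predicted for home. It stands upright, and the gap from fence to cap has opened from about 42 to 51 mm, which is the full 8 mm stroke. I'm handing it in.

```bash
python3 -c "
from plant import manip
print(manip.job_done())"
```

```text
the job is handed in; nothing more can be done
None
```

The red-headed wedge stands upright on its own in the middle of the gap, with the brew unit driven about its full 8 mm stroke against the end stop; I handed the job in at 12.4 s, and no verdict was returned.

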